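Draw the plaster tile home in the trimming jig and latch it

ROBOT

A 6-joint arm with a two-finger parallel gripper is mounted at the origin on the work surface. World frame = base frame: x ahead of the robot, y to its left, z up, the work surface at z = 0. Lengths are in m, angles in rad, forces in N, time in s.
With the tool pointing down it reaches from about 0.325 to 0.85 m from the base axis. Payload 4.4 kg.
Tool frame: the origin (TCP) lies between the finger pads; the fingertips stand 17 mm ahead of it and the grasp point (between the pads) lies 2 mm behind it; z points along the fingers, y is the line along which they close (so a half turn about z gives the same grasp; the last joint's range is limited). The gripper opens to 94 mm and grips with 3 to 60 N. Pads are 16 mm wide; open, the fingers measure 119 mm over their backs; the gripper's body (75 mm by 177 mm) begins 78 mm behind the grasp point.
Start: joints at [1.05, 0.207, 1.542, -0, 1.393, -0.15], TCP at [0.208, 0.536, 0.222] pointing down, gripper open.
Joint ranges: [-2.73, 2.73], [-0.86, 2.22], [0.23, 2.46], [-1.11, 4.25], [0.08, 2.63], [-2.82, 2.82]. Speed limits (rad/s): [2.79, 2.79, 3.14, 3.14, 3.14, 3.14].

INTERFACE

Orientations are given as [roll, pitch, yaw] about the fixed x, y, z axes, in that order (R = Rz(yaw) Ry(pitch) Rx(roll)).
In Python, from plant import r, eyes, ticket gives the robot as it stands. The module is installed in compiled form; this text tells all that it offers.
- The arm moves only by the tool drive_tool, never from a script. Its argument "targets" is a list of rows, each a list of 7 numbers: the shift along the tool's x, y, z in mm, then the turn, a rotation vector about the tool's x, y, z in rad, then the opening, from 0 (shut) to 1 (fully open). A call has 1 to 8 rows; each row shifts and turns the commanded pose from where the row before left it, along the tool's axes as they then stand; what a row does not reach is not made up. A row lasts 1/10 s, in which the tool goes at most 50 mm and 8.59 degrees, less where a joint would pass 70% of its speed; a pose out of reach is approached as far as the arm can. A call with a gripper value outside its range is refused whole. The fingers move at their own pace and stop on an object; "force" is the grip in N (left out, the last holds). Time passes only in rows, so rows that do not move let the fingers close. It gives the time, the measured TCP pose, the force, the opening and the grip force at its end, in the units of the state.
- r.state(): the state, without advancing time (a new reading comes with each control period).
- eyes.read_camera(name): name is "scene" or "top" or "wrist"; returns a dict with "img" (480x640x3 uint8, red, green, blue), "intrinsics" (3x3 intrinsics, pixels), "k1" (the pictures are not rectified: a ray, as slopes to the right and down, at radius r is drawn at 1 + k1 r^2 times it, then the intrinsics apply), "R" (3x3) and "t" (3): a world point X has camera coordinates R X + t; the wrist camera has in their place "T_tool_cam" (4x4, takes a point from camera to tool coordinates, whose origin is the TCP and whose axes are the flange's). Camera axes: x right, y down, z forward; pixel columns grow to the right and rows downward; lengths in m; the calibration is good to about 2 mm. A picture is of the moment at which its call begins: read the wrist's pose just before it. There is no depth.
- ticket.close_job(): hands the job in; it is judged then, once.
The state is a dict: "time": time; "qpos": joint angles; "qvel": joint speeds; "joint_torque": joint torques, N m; "position": TCP position; "tcp_rot": TCP orientation; "wrist_force": force on the tool from outside, world axes, zero at the start; "torque": the same for the moment, N m; "gripper_width": finger opening in m; "grasp_force": force on a finger pad.
Only numpy, scipy, OpenCV 4.12 (cv2) and the standard library are available. Lean on these libraries where they do the work, as an engineer would, in place of code of your own. Each camera call takes 0.05 s, during which the arm holds its last target. There are 200 camera calls.

TASK

Load the trimming jig: the plaster tile is too wide to grip, so press on top of it and draw it toward you along the channel until it has pushed the stiff sliding bar right back and sits fully home. Then swing the latch by its pin fully across behind the tile. Press with a measured hand, because the raw plaster cracks at 25 N, and leave the other things on the bench where they are.

Things in the scene. Friction and masses are not known exactly. Their poses are not given: they have to be found in the camera images.
- jig: Steel trimming jig fixed on the bench, 250 long (x) x 166 wide (y) mm. Origin: centre of its underside; its -x end points roughly at the arm. A polished bed plate on rubber mounts (10 mm above the bench, sinks about 1 mm per 10 N) is a channel along x, 114 wide, between rails with tops at 18 mm. At the near end a fixed stop, 20 mm high, inner face at x = -115 mm
- hood_edge (a point): Middle of the near edge of the grey sheet-metal hood, top face (31 mm above the bench, underside 28 mm). The hood covers the full width of the jig's far end from x = +55 to +125 mm, and a wall closes its back
- tile_top (a point): Centre of the top face of the loose plaster tile, 96 (x) x 110 (y) x 14 mm, 0.15 to 0.3 kg, flat on the bed, its far part under the hood; its top is 24 mm above the bench. 2 mm play on either side; it slides easily on the bed (friction about 0.2). Pressed with 25 N it cracks. Fully home, this point is at jig x = -55 mm (home)
- home (a point): Where tile_top is when the tile is fully home: jig x = -55, y = 0, 24 mm above the bench
- pusher (a joint): Stiff bar across the channel in front of the tile (100 mm wide, 12 thick, top 20 mm above the bench). Value in m: 0 = right back toward the arm (its limit), grows away from the arm, starts at 0.018 to 0.034. Resists with about 3 N and stays where left; the tile must push it back to 0. Press under about 9 N and the fingers slip on the tile; 14 to 18 N is good
- pusher_face (a point): Middle of the sliding bar's far face, which meets the tile's near edge
- latch (a joint): Flat steel latch bar, 14 mm wide, 51 mm from pivot to tip, turning level on the jig's left (+y) rail, top 26.5 mm above the bench. Value in rad: 0 = along the rail to jig +x; negative = swung outward; positive = clockwise from above, over the channel; 1.57 = fully across behind the home tile (limit, 3 mm clear of it). Starts at -0.7 to -0.1. Light friction (2 N at the pin), stays where left
- latch_pin (a point): On the axis of the upright pin on the latch bar, 12 mm diameter, standing from 26.5 to 60.5 mm above the bench; this point is 43.5 mm above the bench, 38 mm from the latch's pivot
- latch_pivot (a point): The latch's pivot axis, on the bar's top face, 26.5 mm above the bench; jig x = -2, y = +69 mm
- can: Bystander: upright metal spray can, 52 mm diameter, 140 mm tall; origin at the centre of its underside
- mould: Bystander: plaster mould block, 130 x 70 x 55 mm; origin at the centre of its underside
- scraper: Bystander: scraper lying flat, handle to its -x; origin at its underside
There are look-alikes about, which are no part of the job. Of the things that look like the part that bears tile_top, the smallest one is meant.

How it is judged:
By the outcome, as a careful person would: the job done as asked, in the order asked, and still so for the second after the job is handed in, with the robot touching nothing.
It also fails if it takes over 67 s, if anything falls off the work surface, if the arm or the gripper's body presses on something with over 40 N, if the wrist force passes 120 N, or if a joint passes its speed limit or range.

## Working session

There is one attempt and no reset: what is moved stays moved. The work goes in short steps, Python scripts to look and compute and a tool call to move; the robot and the scene stay as the last step left them, time stands still between calls to the robot, and variables do not carry over. Pictures are saved under pics/ and viewed, at most 10 in all, crops included, and the job is handed in when it is done.

Besides the shell and the picture viewer there is one more tool, called by a JSON object that holds its "api" and its "payload", one argument or row to a line. drive_tool: Moves the arm, as the interface text tells. Its arguments: {"type":"object","properties":{"targets":{"type":"array","items":{"type":"array","items":{"type":"number"}}},"force":{"type":"number"}},"required":["targets"]}

```bash
mkdir -p pics; cat > h.py <<'E'
import numpy as np, cv2
from plant import r, eyes, ticket
from scipy.spatial.transform import Rotation as Ro
def cam(n):
    s=r.state(); c=eyes.read_camera(n)
    if n=='wrist':
        T=np.eye(4); T[:3,:3]=Ro.from_euler('xyz',s['tcp_rot']).as_matrix() if np.size(s['tcp_rot'])==3 else np.array(s['tcp_rot']); T[:3,3]=s['position']
        W=np.linalg.inv(T@np.array(c['T_tool_cam'])); c['R'],c['t']=W[:3,:3],W[:3,3]
    return c
def save(c,f): np.savez('pics/'+f+'.npz',**{k:c[k] for k in('intrinsics','k1','R','t','img')}); cv2.imwrite('pics/'+f+'.png',c['img'][:,:,::-1])
def crop(f,x,y,w,h,s,o): cv2.imwrite('pics/'+o+'.png',cv2.resize(cv2.imread('pics/'+f+'.png')[y:y+h,x:x+w],None,fx=s,fy=s,interpolation=cv2.INTER_CUBIC))
def world(f,uv,z):
    c=np.load('pics/'+f+'.npz'); K=c['intrinsics']; d=np.array([float(c['k1']),0,0,0])
    p=cv2.undistortPoints(np.array(uv,float).reshape(-1,1,2),K,d).reshape(-1,2)
    z=np.broadcast_to(z,len(p)); o=-c['R'].T@c['t']; D=np.c_[p,np.ones(len(p))]@c['R']
    return o+D*((z-o[2])/D[:,2])[:,None]
def pix(f,X):
    c=np.load('pics/'+f+'.npz'); return cv2.projectPoints(np.array(X,float).reshape(-1,1,3),cv2.Rodrigues(c['R'])[0],c['t'],c['intrinsics'],np.array([float(c['k1']),0,0,0]))[0].reshape(-1,2)
E
python3 - <<'E'
from h import *
np.set_printoptions(precision=4,suppress=True)
print(r.state())
for n in('top','scene'): save(cam(n),n+'0')
a=[cv2.imread(f'pics/{n}0.png') for n in('top','scene')]
E
```

```text
{'time': 0.0, 'qpos': array([ 1.0505,  0.2074,  1.5429,  0.    ,  1.3935, -0.1505]), 'qvel': array([ 0.0004, -0.0002, -0.    ,  0.001 ,  0.0002,  0.0005]), 'joint_torque': array([  0.0015, -37.0875, -28.1419,   0.0701,   0.036 ,  -0.0002]), 'position': array([0.2074, 0.5355, 0.2213]), 'tcp_rot': array([-3.1394, -0.0004,  2.7718]), 'wrist_force': array([-0.1463, -0.5341, -0.1161]), 'torque': array([0.033 , 0.0238, 0.0096]), 'grasp_force': 0.0, 'gripper_width': 0.0939138036577472}
```

View pics/top0.png

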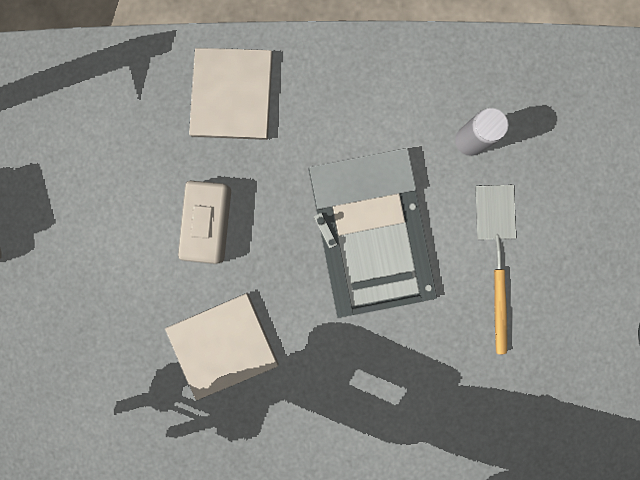

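View pics/scene0.png

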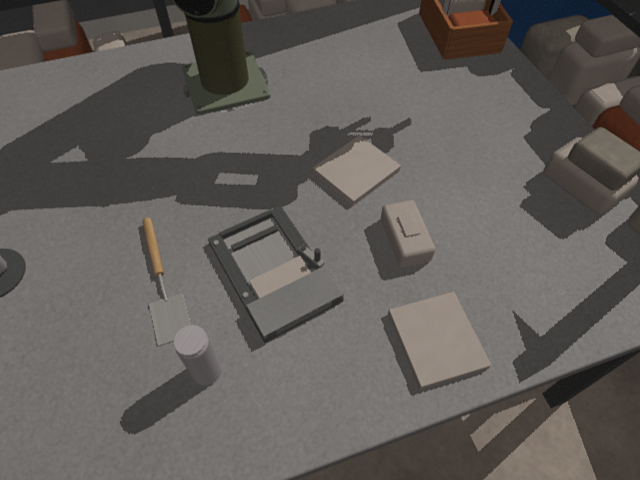

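The three tile-like slabs in the top view are at (368,215) in the jig, (231,93) and (221,345). The two outside the jig are larger, so the one in the channel, partly under the hood, is meant. I'll confirm that in an enlarged crop.

```bash
python3 -c "
from h import *
crop('top0',295,140,160,185,3.2,'c1')
t=world('top0',[(190,137),(267,138),(272,50)],[.02]*3);print(t)"
```

```text
[[0.74241505 0.25635919 0.02      ]
 [0.73950243 0.12810104 0.02      ]
 [0.88794197 0.12084475 0.02      ]]
```

View pics/c1.png

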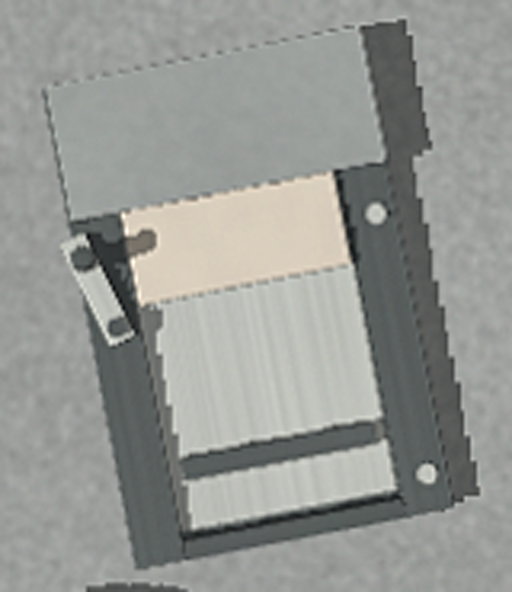

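The crop shows the tile at crop (240,240), with its near edge running (140,305)-(353,265). The bar's far edge is about (180,458)-(382,420). The latch pivot is at (118,327) and the pin's top at (82,258). Next I'll fit the jig's pose.

```bash
cat > fit.py <<'E'
from h import *
from scipy.optimize import least_squares
P=np.array([(43,88),(362,27),(388,160),(70,220),(137,568),(452,507)])/3.2+[295,140]-.35
J=np.array([(125,83,31),(125,-83,31),(55,-83,31),(55,83,31),(-125,83,18),(-125,-83,18)])/1e3
def j2w(q,p): p=np.atleast_2d(p).astype(float); R=Ro.from_euler('z',q[2]).as_matrix(); return p@R.T+[q[0],q[1],0]
def w2j(q,p): return (np.atleast_2d(p)-[q[0],q[1],0])@Ro.from_euler('z',q[2]).as_matrix()
s=least_squares(lambda q:(pix('top0',j2w(q,J))-P).ravel(),[.6,0,.1]); q=s.x
if __name__=='__main__':
    np.set_printoptions(precision=4,suppress=True)
    print(q,s.fun)
    Q=np.array([(140,305),(353,265),(180,458),(382,420),(118,327),(82,258)])/3.2+[295,140]-.35
    print(w2j(q,world('top0',Q,[.024,.024,.02,.02,.0265,.0605]))*1e3)
    for j in [(-55,0,24),(7,0,24),(-2,69,26)]: print(j,j2w(q,np.array(j)/1e3))
E
python3 fit.py
```

```text
[ 0.5835 -0.0441  0.19  ] [-0.5563 -0.6476  0.4592 -0.9106  0.8456 -0.1643 -0.8285  0.5351 -0.7163
  0.7481  0.8104  0.4243]
[[  7.0204  54.9387  24.    ]
 [  6.4834 -54.8639  24.    ]
 [-73.0168  49.6366  20.    ]
 [-73.566  -54.802   20.    ]
 [ -1.8194  67.9868  26.5   ]
 [ 34.3379  78.9797  60.5   ]]
(-55, 0, 24) [[ 0.5295 -0.0545  0.024 ]]
(7, 0, 24) [[ 0.5904 -0.0428  0.024 ]]
(-2, 69, 26) [[0.5685 0.0232 0.026 ]]
```

```bash
cat >> fit.py <<'E'
def shift(jx,jy,tipz,st=None):
    st=st or r.state(); R=Ro.from_euler('xyz',st['tcp_rot']); g=j2w(q,[jx/1e3,jy/1e3,tipz/1e3+.017])[0]
    return R.inv().apply(g-st['position'])*1e3
def where(tip=True):
    st=r.state(); R=Ro.from_euler('xyz',st['tcp_rot']); p=np.array(st['position'])+R.apply([0,0,.017])
    return w2j(q,p)[0]*1e3, st['tcp_rot']
E
python3 -c "
from fit import *
print('can',w2j(q,world('top0',[(469,147),(490,124)],[0,.14]))*1e3)"
```

```text
can [[ 110.61801519 -188.69057837    0.        ]
 [ 121.26429247 -189.0785956   140.        ]]
```

{"api": "drive_tool", "payload": {
  "targets": [
    [0,0,0,0,0,-0.14,0],
    [0,0,0,0,0,-0.14,0],
    [0,0,0,0,0,-0.14,0],
    [0,0,0,0,0,-0.14,0],
    [0,0,0,0,0,0,0]
  ],
  "force": 5
}}

```text
time: 0.6
position: [0.2076, 0.5357, 0.2218]
tcp_rot: [-3.141, -0.001, -2.952]
wrist_force: [-0.8, -0.5, -0.5]
gripper_width: 0.0572
grasp_force: 0.0
```

```bash
python3 -c "
from fit import *
print(where(),shift(27,0,80))"
```

```text
(array([-259.65707102,  640.42776775,  204.81269017]), array([-3.14062276e+00, -8.09939995e-04, -2.95165697e+00])) [-286.7708152  -640.31125535  125.20154373]
```

{"api": "drive_tool", "payload": {
  "targets": [
    [-18,-40,0,0,0,0,0],
    [-18,-40,0,0,0,0,0],
    [-18,-40,0,0,0,0,0],
    [-18,-40,0,0,0,0,0],
    [-18,-40,0,0,0,0,0],
    [-18,-40,0,0,0,0,0],
    [-18,-40,0,0,0,0,0],
    [-18,-40,0,0,0,0,0]
  ]
}}

```text
time: 1.4
position: [0.4103, 0.2475, 0.2224]
tcp_rot: [3.141, 0.0, -2.955]
wrist_force: [0.5, 0.3, 0.2]
gripper_width: 0.0003
grasp_force: 0.0
```

{"api": "drive_tool", "payload": {
  "targets": [
    [-18,-40,0,0,0,0,0],
    [-18,-40,0,0,0,0,0],
    [-18,-40,0,0,0,0,0],
    [-18,-40,0,0,0,0,0],
    [-18,-40,0,0,0,0,0],
    [-18,-40,0,0,0,0,0],
    [-18,-40,0,0,0,0,0],
    [-18,-40,0,0,0,0,0]
  ]
}}

```text
time: 2.2
position: [0.6123, -0.0395, 0.2221]
tcp_rot: [3.141, -0.0, -2.955]
wrist_force: [-0.6, 0.8, 0.1]
gripper_width: 0.0004
grasp_force: 0.0
```

{"api": "drive_tool", "payload": {
  "targets": [
    [0,0,0,0,0,0,0],
    [0,0,0,0,0,0,0]
  ]
}}

```text
time: 2.4
position: [0.6114, -0.0385, 0.2216]
tcp_rot: [3.14, -0.002, -2.955]
wrist_force: [-0.9, 0.6, 0.2]
gripper_width: 0.0002
grasp_force: 0.0
```

```bash
python3 -c "
from fit import *
print(where(),shift(27,0,80),r.state()['wrist_force'])
save(cam('wrist'),'w0')
print(pix('w0',j2w(q,np.array([(7,0,24),(55,0,31),(-2,69,26.5),(7,55,24),(7,-55,24),(55,83,31),(55,-83,31)])/1e3)))"
```

```text
(array([ 28.38074444,   0.30667584, 204.5852533 ]), array([ 3.14039361e+00, -1.54306878e-03, -2.95542109e+00])) [  1.21355436  -0.44092982 124.58680263] [-0.9475131   0.57752528  0.21343786]
[[318.9777507  195.82684435]
 [319.21332151 245.10804927]
 [390.6504104  186.77548523]
 [375.4438731  195.64567337]
 [262.52378344 196.11531135]
 [402.83175962 244.74824204]
 [235.61992802 245.43489475]]
```

View pics/w0.png

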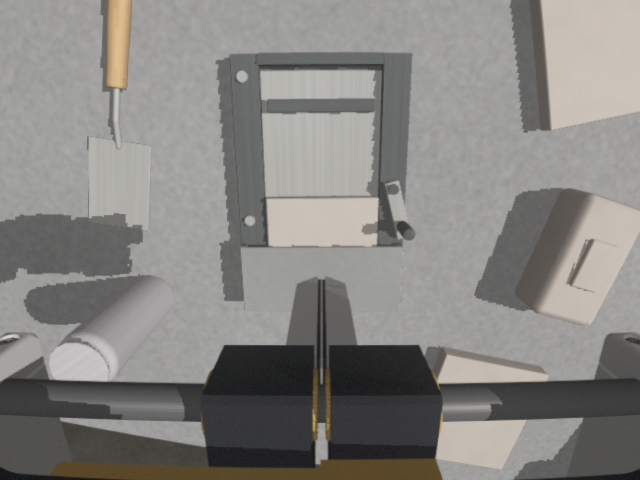

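The wrist view confirms the fit: tile near edge at row 197 (predicted 196), hood edge at row 246 (245). The columns sit about 3 px (3 mm) further to +y than predicted. The pin top is near (407,233). I'm going down onto the tile.

{"api": "drive_tool", "payload": {
  "targets": [
    [1,1,40,0,0,0,0],
    [0,0,40,0,0,0,0],
    [0,0,40,0,0,0,0],
    [0,0,30,0,0,0,0],
    [0,0,20,0,0,0,0],
    [0,0,0,0,0,0,0],
    [0,0,0,0,0,0,0]
  ]
}}

```text
time: 3.15
position: [0.6101, -0.0358, 0.0529]
tcp_rot: [3.141, -0.0, -2.95]
wrist_force: [0.8, -0.1, 0.9]
gripper_width: 0.0004
grasp_force: 0.0
```

```bash
python3 -c "
from fit import *
print(where(),r.state()['wrist_force'])"
```

```text
(array([27.6699526 ,  3.21298478, 35.92527721]), array([ 3.14134093e+00, -2.09833620e-04, -2.95034388e+00])) [ 0.81553632 -0.07109855  0.90421079]
```

{"api": "drive_tool", "payload": {
  "targets": [
    [0,0,5,0,0,0,0],
    [0,0,4,0,0,0,0],
    [0,0,1,0,0,0,0],
    [0,0,0.5,0,0,0,0],
    [0,0,0,0,0,0,0]
  ]
}}

```text
time: 3.65
position: [0.6106, -0.0372, 0.0421]
tcp_rot: [-3.141, 0.0, -2.952]
wrist_force: [0.1, -0.7, -0.3]
gripper_width: 0.0007
grasp_force: 0.0
```

{"api": "drive_tool", "payload": {
  "targets": [
    [0,0,0.5,0,0,0,0],
    [0,0,0.5,0,0,0,0],
    [0,0,0,0,0,0,0]
  ]
}}

```text
time: 3.95
position: [0.6107, -0.0372, 0.0413]
tcp_rot: [-3.141, 0.0, -2.951]
wrist_force: [0.2, 0.3, 1.8]
gripper_width: 0.0007
grasp_force: 0.8
```

{"api": "drive_tool", "payload": {
  "targets": [
    [0,0,0.5,0,0,0,0],
    [0,0,0,0,0,0,0]
  ]
}}

```text
time: 4.15
position: [0.6107, -0.0372, 0.041]
tcp_rot: [-3.141, 0.0, -2.951]
wrist_force: [-0.8, 0.0, 5.1]
gripper_width: 0.0007
grasp_force: 2.1
```

Contact, at roughly 6-7 N per mm. I'll build up to 15 N.

{"api": "drive_tool", "payload": {
  "targets": [
    [0,0,0.5,0,0,0,0],
    [0,0,0.5,0,0,0,0],
    [0,0,0,0,0,0,0]
  ]
}}

```text
time: 4.45
position: [0.6107, -0.0372, 0.0406]
tcp_rot: [-3.141, 0.0, -2.951]
wrist_force: [-3.2, 0.5, 8.1]
gripper_width: 0.0007
grasp_force: 4.0
```

{"api": "drive_tool", "payload": {
  "targets": [
    [0,0,0.5,0,0,0,0],
    [0,0,0,0,0,0,0]
  ]
}}

```text
time: 4.65
position: [0.6107, -0.0372, 0.0404]
tcp_rot: [-3.141, 0.0, -2.951]
wrist_force: [-3.6, 0.1, 10.1]
gripper_width: 0.0006
grasp_force: 4.8
```

{"api": "drive_tool", "payload": {
  "targets": [
    [0,0,0.5,0,0,0,0],
    [0,0,0.5,0,0,0,0],
    [0,0,0,0,0,0,0]
  ]
}}

```text
time: 4.95
position: [0.6107, -0.0372, 0.04]
tcp_rot: [-3.141, 0.0, -2.951]
wrist_force: [-4.9, 0.9, 12.5]
gripper_width: 0.0005
grasp_force: 6.4
```

{"api": "drive_tool", "payload": {
  "targets": [
    [2,0,0,0,0,0,0],
    [3,0,0,0,0,0,0],
    [3,0,0,0,0,0,0],
    [0,0,0,0,0,0,0]
  ]
}}

```text
time: 5.35
position: [0.6067, -0.0388, 0.0407]
tcp_rot: [-3.139, 0.009, -2.952]
wrist_force: [2.8, 1.2, 7.6]
gripper_width: 0.0004
grasp_force: 3.4
```

{"api": "drive_tool", "payload": {
  "targets": [
    [0,0,0.5,0,0,0,0],
    [0,0,0.5,0,0,0,0],
    [0,0,0.5,0,0,0,0],
    [0,0,0,0,0,0,0]
  ]
}}

```text
time: 5.75
position: [0.6067, -0.0388, 0.0401]
tcp_rot: [-3.139, 0.009, -2.951]
wrist_force: [0.9, 1.4, 13.0]
gripper_width: 0.0009
grasp_force: 6.1
```

{"api": "drive_tool", "payload": {
  "targets": [
    [2,0,0,0,0,0,0],
    [2,0,0,0,0,0,0],
    [2,0,0,0,0,0,0],
    [0,0,0,0,0,0,0]
  ]
}}

```text
time: 6.15
position: [0.6027, -0.0401, 0.0404]
tcp_rot: [-3.138, 0.013, -2.952]
wrist_force: [4.3, 0.3, 8.9]
gripper_width: 0.0004
grasp_force: 4.5
```

```bash
python3 -c "
from fit import *
print(where(),r.state()['wrist_force'])
save(cam('top'),'t1');save(cam('wrist'),'w1')
a=cv2.imread('pics/t1.png')[140:325,295:455];b=cv2.imread('pics/w1.png')
cv2.imwrite('pics/c2.png',np.hstack([cv2.resize(a,(320,370)),cv2.resize(b,(480,370))]))"
```

```text
(array([19.83159334,  0.27510378, 23.4469743 ]), array([-3.13798232,  0.0130867 , -2.95180306])) [4.30550581 0.26375048 8.8910837 ]
```

View pics/c2.png

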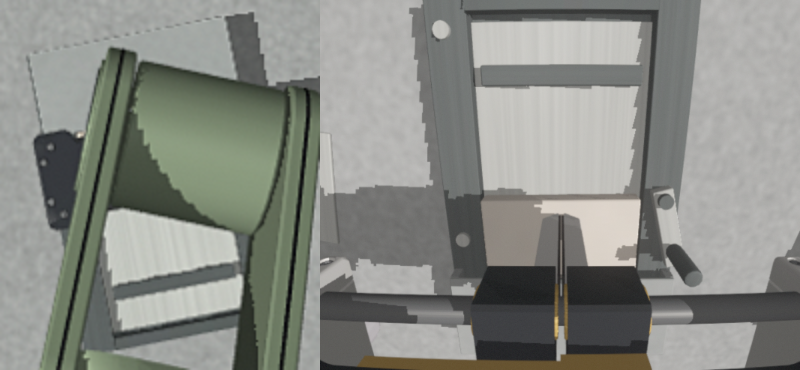

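The wrist picture (right half) shows the tile's near edge at about row 256 in full-image pixels, with the fingertips on the tile. I'll measure how far the tile has moved.

```bash
cat >> fit.py <<'E'
def edge(f):
    "tile near edge: pinkish-to-grey step in columns left/right of the fingers, refined"
    c=np.load('pics/'+f+'.npz'); im=c['img'].astype(float); s=im[:,:,0]-im[:,:,2]
    for col in (245,265,375,395):
        k=s[:,col-3:col+4].mean(1); rows=[i for i in range(40,330) if k[i]>12 and k[i:i+12].min()>12]
        if rows: print(col,rows[0],w2j(q,world(f,[(col,rows[0])],.0235))[0]*1e3)
E
python3 -c "
from fit import *
edge('w0');edge('w1')"
```

```text
375 197 [ 8.41703574 54.68595672 23.5       ]
245 260 [  0.9869203  -37.08677908  23.5       ]
265 258 [ -0.11754052 -26.80222212  23.5       ]
375 253 [-2.85996652 28.98313934 23.5       ]
395 252 [-3.39695278 39.09667596 23.5       ]
```

The fingers moved 8 mm and the tile about 9 mm, so there's no slip. I'll add press and continue.

{"api": "drive_tool", "payload": {
  "targets": [
    [0,0,0.5,0,0,0,0],
    [0,0,0.5,0,0,0,0],
    [1,0,0.3,0,0,0,0],
    [2,0,0,0,0,0,0],
    [2,0,0,0,0,0,0],
    [2,0,0,0,0,0,0]
  ]
}}

```text
time: 6.85
position: [0.5978, -0.0417, 0.0403]
tcp_rot: [-3.137, 0.017, -2.952]
wrist_force: [7.1, 1.5, 10.9]
gripper_width: 0.0006
grasp_force: 5.4
```

{"api": "drive_tool", "payload": {
  "targets": [
    [2,0,0,0,0,0,0],
    [2,0,0,0,0,0,0],
    [2,0,0,0,0,0,0],
    [2,0,0,0,0,0,0]
  ]
}}

```text
time: 7.25
position: [0.59, -0.0434, 0.0403]
tcp_rot: [-3.136, 0.017, -2.952]
wrist_force: [7.4, 2.1, 11.2]
gripper_width: 0.0005
grasp_force: 5.4
```

```bash
python3 -c "
from fit import *
print(where())
save(cam('wrist'),'w2');edge('w2')"
```

```text
(array([ 6.78548784, -0.57666466, 23.26426953]), array([-3.1362988 ,  0.01700101, -2.95188837]))
245 259 [-12.71489386 -37.85000593  23.5       ]
265 258 [-13.28182475 -27.60707459  23.5       ]
375 253 [-16.04863571  28.09412067  23.5       ]
395 253 [-16.05497914  38.21700799  23.5       ]
```

View pics/w2.png

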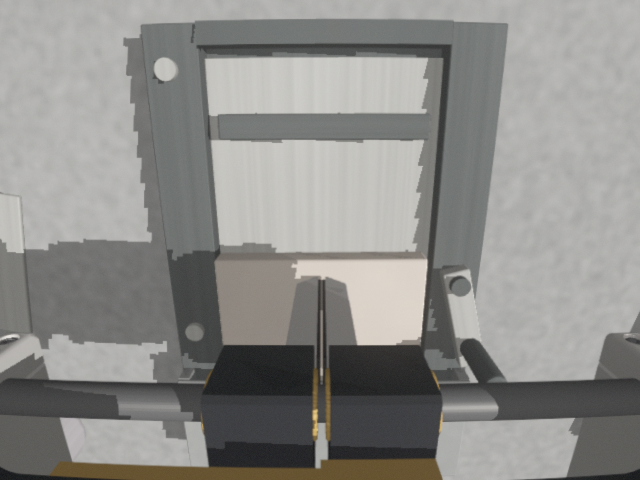

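The tile edge is level at (218,254)-(427,255), so the tile is straight and moving with the fingers; the bar is still ahead at row 126. I'll add a little press and draw on.

{"api": "drive_tool", "payload": {
  "targets": [
    [1,0,0.5,0,0,0,0],
    [2,0,0.5,0,0,0,0],
    [3,0,0,0,0,0,0],
    [3,0,0,0,0,0,0],
    [3,0,0,0,0,0,0],
    [3,0,0,0,0,0,0]
  ]
}}

```text
time: 7.9
position: [0.5766, -0.0463, 0.04]
tcp_rot: [-3.136, 0.02, -2.952]
wrist_force: [7.9, 2.2, 12.7]
gripper_width: 0.0001
grasp_force: 6.3
```

{"api": "drive_tool", "payload": {
  "targets": [
    [3,0,0,0,0,0,0],
    [3,0,0,0,0,0,0],
    [3,0,0,0,0,0,0],
    [3,0,0,0,0,0,0],
    [3,0,0,0,0,0,0]
  ]
}}

```text
time: 8.4
position: [0.5621, -0.0491, 0.04]
tcp_rot: [-3.136, 0.02, -2.952]
wrist_force: [7.5, 3.2, 13.4]
gripper_width: 0.0004
grasp_force: 6.4
```

```bash
python3 -c "
from fit import *
print(where())
save(cam('wrist'),'w3');edge('w3')"
```

```text
(array([-21.65237769,  -0.86506044,  23.02727761]), array([-3.13573371,  0.0201609 , -2.95225211]))
245 260 [-40.7277938  -38.10403123  23.5       ]
265 257 [-42.37489718 -27.81593307  23.5       ]
375 252 [-45.12490685  27.7436522   23.5       ]
395 252 [-45.1298392   37.83825755  23.5       ]
```

{"api": "drive_tool", "payload": {
  "targets": [
    [3,0.5,0.5,0,0,0,0],
    [3,0.5,0,0,0,0,0],
    [3,0,0,0,0,0,0],
    [3,0,0,0,0,0,0],
    [3,0,0,0,0,0,0],
    [3,0,0,0,0,0,0]
  ]
}}

```text
time: 9.05
position: [0.5449, -0.0522, 0.0399]
tcp_rot: [-3.134, 0.021, -2.952]
wrist_force: [8.3, 2.2, 14.2]
gripper_width: 0.0005
grasp_force: 7.1
```

{"api": "drive_tool", "payload": {
  "targets": [
    [2,0,0.5,0,0,0,0],
    [2,0,0,0,0,0,0],
    [2,0,0,0,0,0,0]
  ]
}}

```text
time: 9.35
position: [0.5397, -0.0534, 0.0398]
tcp_rot: [-3.134, 0.022, -2.952]
wrist_force: [8.8, 2.2, 14.9]
gripper_width: 0.0006
grasp_force: 7.6
```

{"api": "drive_tool", "payload": {
  "targets": [
    [2,0,0,0,0,0,0],
    [2,0,0,0,0,0,0],
    [2,0,0,0,0,0,0]
  ]
}}

```text
time: 9.65
position: [0.534, -0.0545, 0.0397]
tcp_rot: [-3.134, 0.023, -2.952]
wrist_force: [8.8, 2.4, 15.0]
gripper_width: 0.0002
grasp_force: 7.6
```

```bash
python3 -c "
from fit import *
print(where())
save(cam('wrist'),'w4');edge('w4')"
```

```text
(array([-50.25691094,  -0.96289854,  22.75375462]), array([-3.13374265,  0.02270756, -2.95235215]))
245 260 [-69.4313295  -38.14341653  23.5       ]
265 257 [-71.0837912  -27.86509594  23.5       ]
375 255 [-72.26062197  27.66267758  23.5       ]
395 255 [-72.27030356  37.75759357  23.5       ]
```

{"api": "drive_tool", "payload": {
  "targets": [
    [1,0.5,0.5,0,0,0,0],
    [2,0,0,0,0,0,0],
    [2,0,0,0,0,0,0],
    [2,0,0,0,0,0,0]
  ]
}}

```text
time: 10.1
position: [0.5287, -0.0556, 0.0398]
tcp_rot: [-3.133, 0.026, -2.953]
wrist_force: [11.0, 2.1, 14.1]
gripper_width: 0.0004
grasp_force: 7.0
```

{"api": "drive_tool", "payload": {
  "targets": [
    [2,0,0,0,0,0,0],
    [2,0,0,0,0,0,0],
    [2,0,0,0,0,0,0]
  ]
}}

```text
time: 10.4
position: [0.5229, -0.0567, 0.0397]
tcp_rot: [-3.133, 0.026, -2.953]
wrist_force: [11.6, 3.1, 13.8]
gripper_width: 0.0004
grasp_force: 7.2
```

```bash
python3 -c "
from fit import *
print(where())
save(cam('wrist'),'w5');edge('w5')"
```

```text
(array([-61.4786303 ,  -1.04535308,  22.7530174 ]), array([-3.13257135,  0.02639839, -2.95268182]))
245 260 [-80.67840483 -38.21319016  23.5       ]
265 259 [-81.25267579 -27.98471364  23.5       ]
375 259 [-81.36418544  27.66565829  23.5       ]
395 259 [-81.37353251  37.78770829  23.5       ]
```

View pics/w5.png

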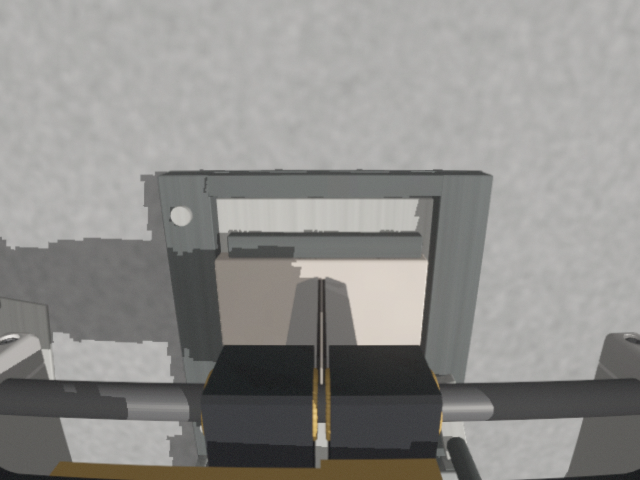

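The tile is against the bar (bar at row 245, tile edge at row 258) and pushing it, with about 2 mm of slip. I'll press slightly harder.

{"api": "drive_tool", "payload": {
  "targets": [
    [0,0.5,0.5,0,0,0,0],
    [0,0,0.4,0,0,0,0],
    [2,0,0,0,0,0,0],
    [2,0,0,0,0,0,0],
    [2,0,0,0,0,0,0]
  ]
}}

```text
time: 10.95
position: [0.5181, -0.0576, 0.0395]
tcp_rot: [-3.132, 0.029, -2.953]
wrist_force: [12.6, 2.7, 15.9]
gripper_width: 0.0004
grasp_force: 8.1
```

{"api": "drive_tool", "payload": {
  "targets": [
    [2,0,0,0,0,0,0],
    [2,0,0,0,0,0,0],
    [2,0,0,0,0,0,0]
  ]
}}

```text
time: 11.25
position: [0.5122, -0.0588, 0.0395]
tcp_rot: [-3.132, 0.029, -2.953]
wrist_force: [12.0, 3.0, 16.5]
gripper_width: 0.0005
grasp_force: 8.3
```

```bash
python3 -c "
from fit import *
print(where())
save(cam('wrist'),'w6');edge('w6')"
```

```text
(array([-72.2774256 ,  -1.08626789,  22.55511771]), array([-3.13154861,  0.02875696, -2.95285824]))
245 259 [-92.10754767 -38.16754146  23.5       ]
265 259 [-92.14084784 -27.9843649   23.5       ]
375 259 [-92.26265147  27.59018151  23.5       ]
395 259 [-92.27387002  37.69455921  23.5       ]
```

{"api": "drive_tool", "payload": {
  "targets": [
    [2,0,0,0,0,0,0],
    [2,0,0,0,0,0,0],
    [2,0,0,0,0,0,0],
    [2,0,0,0,0,0,0]
  ]
}}

```text
time: 11.7
position: [0.5044, -0.0603, 0.0395]
tcp_rot: [-3.132, 0.029, -2.953]
wrist_force: [12.1, 3.6, 17.3]
gripper_width: 0.0007
grasp_force: 8.6
```

{"api": "drive_tool", "payload": {
  "targets": [
    [1,0,0,0,0,0,0],
    [1,0,0,0,0,0,0],
    [1,0,0,0,0,0,0]
  ]
}}

```text
time: 12.0
position: [0.5022, -0.0608, 0.0396]
tcp_rot: [-3.131, 0.03, -2.953]
wrist_force: [14.9, 5.1, 14.8]
gripper_width: 0.0007
grasp_force: 7.2
```

```bash
python3 -c "
from fit import *
print(where())
save(cam('wrist'),'w7');edge('w7')"
```

```text
(array([-82.50461268,  -1.13121975,  22.59126603]), array([-3.13148064,  0.03044022, -2.95336464]))
245 260 [-101.81009711  -38.24038424   23.5       ]
265 259 [-102.38160624  -28.02048336   23.5       ]
375 259 [-102.47671652   27.55535708   23.5       ]
395 259 [-102.48307418   37.65969045   23.5       ]
```

Sideways force has risen to 15 N, so the bar is at its limit. I'll seat it a little more firmly to be sure.

{"api": "drive_tool", "payload": {
  "targets": [
    [0,0,0.7,0,0,0,0],
    [1,0,0,0,0,0,0],
    [1,0,0.3,0,0,0,0],
    [1,0,0,0,0,0,0],
    [0,0,0,0,0,0,0]
  ]
}}

```text
time: 12.55
position: [0.5006, -0.0613, 0.0393]
tcp_rot: [-3.131, 0.033, -2.954]
wrist_force: [16.2, 5.6, 17.5]
gripper_width: 0.0002
grasp_force: 8.7
```

```bash
python3 -c "
from fit import *
print(where())
save(cam('wrist'),'w8');edge('w8')"
```

```text
(array([-84.09282668,  -1.33641859,  22.33455689]), array([-3.13097565,  0.03309979, -2.95356227]))
245 262 [-102.43241718  -38.44839848   23.5       ]
265 262 [-102.46343884  -28.25232855   23.5       ]
375 262 [-102.56336422   27.37895684   23.5       ]
395 262 [-102.56888697   37.49142795   23.5       ]
```

View pics/w8.png

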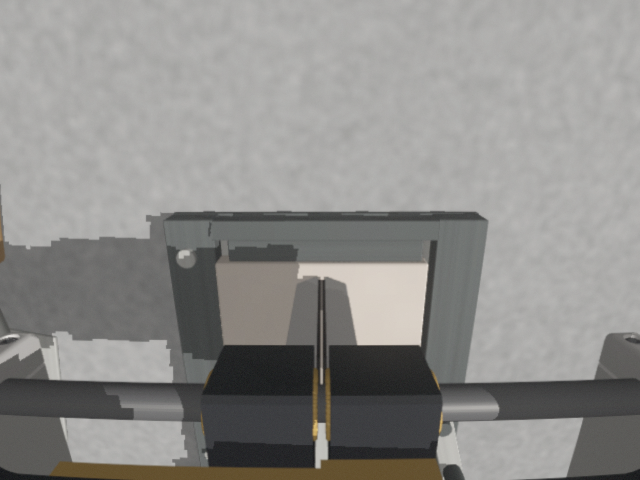

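The bar sits against the stop with the tile flush behind it. The last step slid the fingers 1.6 mm while the tile edge stayed put at -102.5, so it's home. I'm lifting off and moving toward the latch.

{"api": "drive_tool", "payload": {
  "targets": [
    [0,0,-5,0,0,0,0],
    [0,0,-25,0,0,0,0],
    [0,0,-40,0,0,0,0],
    [0,0,-40,0,0,0,0],
    [-5,0,0,0,0,0,0.3],
    [0,0,0,0,0,0,0.3]
  ]
}}

```text
time: 13.2
position: [0.4905, -0.0585, 0.1415]
tcp_rot: [-3.14, 0.003, -2.951]
wrist_force: [0.2, 0.1, -0.4]
gripper_width: 0.0133
grasp_force: 0.0
```

```bash
python3 -c "
from fit import *
print(where(), shift(10,70,120))
save(cam('wrist'),'w9');save(cam('scene'),'s9')
a=cv2.imread('pics/w9.png')
cv2.imwrite('pics/c9.png',cv2.resize(a[150:400,170:503],(798,600)))"
```

```text
(array([-94.05759161,   3.41626211, 124.54395185]), array([-3.14033703e+00,  2.75160271e-03, -2.95125202e+00])) [-104.11567134   66.53057036    4.74684334]
```

View pics/c9.png

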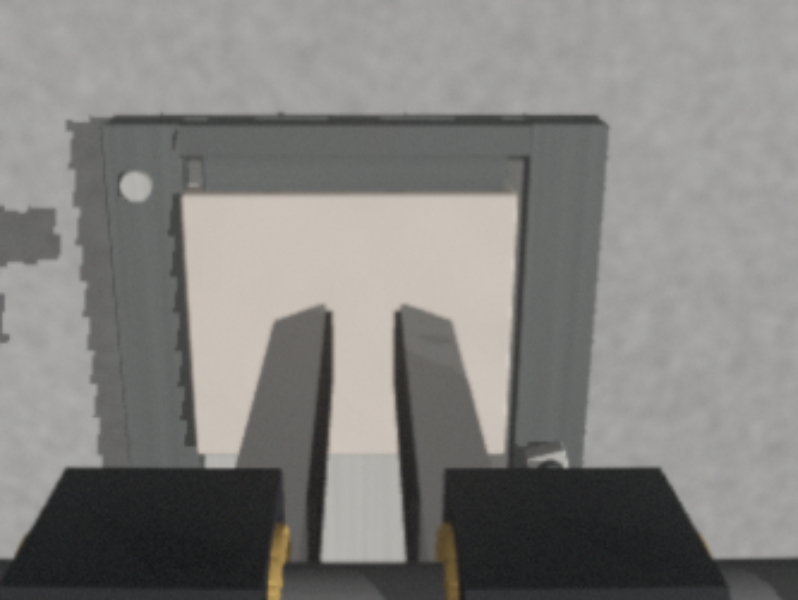

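The bar is flush against the stop and the tile flush against the bar. Now I'll locate the pin in the earlier wrist images.

```bash
python3 -c "
from fit import *
print(w2j(q,world('w0',[(407,233),(392,187)],[.0605,.0265]))*1e3)
print(w2j(q,world('w2',[(460,286)],[.0265]))*1e3)
Q=np.array([(527,470)])/2.396+[170,150]
"
```

```text
[[34.86290122 79.36561961 60.5       ]
 [-1.78180667 70.31344348 26.5       ]]
[[ 0.84796015 72.24382354 26.5       ]]
```

{"api": "drive_tool", "payload": {
  "targets": [
    [-32,19,0,0,0,0,0.45],
    [-32,19,0,0,0,0,0.45],
    [-32,19,0,0,0,0,0.45],
    [-32,19,0,0,0,0,0.45],
    [0,0,0,0,0,0,0.45],
    [0,0,0,0,0,0,0.45]
  ]
}}

```text
time: 13.9
position: [0.599, 0.0409, 0.138]
tcp_rot: [3.141, -0.005, -2.95]
wrist_force: [0.4, -0.5, -0.8]
gripper_width: 0.0424
grasp_force: 0.0
```

```bash
python3 -c "
from fit import *
print(where(), shift(34.6,80,33),r.state()['gripper_width'])"
```

```text
(array([ 31.12501077,  80.57977113, 120.97569301]), array([ 3.1406806 , -0.00516009, -2.95002522])) [-3.84025554 -0.65001326 87.95625838] 0.04240375391145836
```

{"api": "drive_tool", "payload": {
  "targets": [
    [-3,0,30,0,0,0,0.45],
    [0,0,25,0,0,0,0.45],
    [0,0,15,0,0,0,0.45],
    [0,0,10,0,0,0,0.45],
    [0,0,5,0,0,0,0.45],
    [0,0,0,0,0,0,0.45],
    [0,0,0,0,0,0,0.45]
  ]
}}

```text
time: 14.6
position: [0.6044, 0.0408, 0.0568]
tcp_rot: [-3.141, 0.002, -2.952]
wrist_force: [-0.3, 0.7, -0.4]
gripper_width: 0.0422
grasp_force: 0.0
```

```bash
python3 -c "
from fit import *
print(where(), shift(34.6,80,33),r.state()['wrist_force'])"
```

```text
(array([36.5791696 , 79.48504426, 39.79686331]), array([-3.14104952e+00,  1.81207847e-03, -2.95156296e+00])) [1.96065038 0.50951617 6.79301546] [-0.33501676  0.67944034 -0.38147955]
```

{"api": "drive_tool", "payload": {
  "targets": [
    [2,0,3,0,0,0,0.45],
    [0,0,2,0,0,0,0.2],
    [0,0,0,0,0,0,0.1],
    [0,0,0,0,0,0,0.05],
    [0,0,0,0,0,0,0.05],
    [0,0,0,0,0,0,0.05],
    [0,0,0,0,0,0,0.05]
  ],
  "force": 12
}}

```text
time: 15.3
position: [0.6018, 0.0407, 0.0509]
tcp_rot: [3.142, 0.0, -2.951]
wrist_force: [-0.1, 0.5, 0.2]
gripper_width: 0.0115
grasp_force: 12.0
```

```bash
python3 -c "
from fit import *
print(where(),r.state()['wrist_force'])"
```

```text
(array([33.92940723, 79.91708005, 33.87299328]), array([ 3.14157106e+00,  2.89185826e-04, -2.95130189e+00])) [-0.10186123  0.5117701   0.24716531]
```

The pin is gripped (width 11.5 mm, close to its 12 mm diameter). I'm swinging along the arc.

{"api": "drive_tool", "payload": {
  "targets": [
    [-1,-5,0,0,0,0,0.05],
    [-0.5,-5.5,0,0,0,0,0.05],
    [0.5,-5.5,0,0,0,0,0.05],
    [1.2,-5.7,0,0,0,0,0.05],
    [0,0,0,0,0,0,0.05]
  ]
}}

```text
time: 15.8
position: [0.607, 0.0196, 0.0509]
tcp_rot: [3.141, 0.003, -2.953]
wrist_force: [4.7, 3.2, -2.2]
gripper_width: 0.0116
grasp_force: 12.0
```

{"api": "drive_tool", "payload": {
  "targets": [
    [2,-5.5,0,0,0,0,0.05],
    [2.9,-4.8,0,0,0,0,0.05],
    [3.5,-4.5,0,0,0,0,0.05],
    [4.3,-3.8,0,0,0,0,0.05],
    [0,0,0,0,0,0,0.05]
  ]
}}

```text
time: 16.3
position: [0.5968, -0.0012, 0.0509]
tcp_rot: [3.141, 0.001, -2.952]
wrist_force: [1.4, 2.1, -1.2]
gripper_width: 0.0115
grasp_force: 12.0
```

```bash
python3 -c "
from fit import *
print(where(),r.state()['wrist_force'])"
```

```text
(array([21.16243986, 39.71029793, 33.87250995]), array([ 3.14092816e+00,  9.07883542e-04, -2.95204800e+00])) [ 1.40040202  2.06420015 -1.18692903]
```

{"api": "drive_tool", "payload": {
  "targets": [
    [4.8,-3,0,0,0,0,0.05],
    [5,-2.5,0,0,0,0,0.05],
    [3.6,-1.2,0,0,0,0,0.05],
    [3.7,-0.8,0,0,0,0,0.05],
    [0,0,0,0,0,0,0.05]
  ]
}}

```text
time: 16.8
position: [0.5812, -0.0114, 0.0508]
tcp_rot: [3.141, 0.0, -2.951]
wrist_force: [1.9, 4.2, 0.5]
gripper_width: 0.0118
grasp_force: 12.0
```

{"api": "drive_tool", "payload": {
  "targets": [
    [2,-0.3,0,0,0,0,0.05],
    [2,-0.2,0,0,0,0,0.05],
    [0,0,0,0,0,0,0.05]
  ]
}}

```text
time: 17.1
position: [0.5776, -0.0128, 0.0508]
tcp_rot: [3.141, 0.001, -2.951]
wrist_force: [1.7, 4.8, -0.9]
gripper_width: 0.0116
grasp_force: 12.0
```

```bash
python3 -c "
from fit import *
print(where(),r.state()['wrist_force'])"
```

```text
(array([ 0.16552729, 31.94463686, 33.79894948]), array([ 3.14108816e+00,  7.14974741e-04, -2.95136934e+00])) [ 1.67593951  4.82170469 -0.86757712]
```

{"api": "drive_tool", "payload": {
  "targets": [
    [2,0.3,0,0,0,0,0.05],
    [1,0.3,0,0,0,0,0.05],
    [0,0,0,0,0,0,0.05]
  ]
}}

```text
time: 17.4
position: [0.5759, -0.0132, 0.0509]
tcp_rot: [-3.141, 0.003, -2.951]
wrist_force: [5.1, 3.6, -3.1]
gripper_width: 0.0112
grasp_force: 12.0
```

{"api": "drive_tool", "payload": {
  "targets": [
    [1.5,0,0,0,0,0,0.05],
    [1.5,0,0,0,0,0,0.05],
    [0,0,0,0,0,0,0.05]
  ]
}}

```text
time: 17.7
position: [0.5746, -0.0135, 0.0509]
tcp_rot: [-3.14, 0.007, -2.952]
wrist_force: [9.0, 4.6, -7.5]
gripper_width: 0.0117
grasp_force: 12.0
```

```bash
python3 -c "
from fit import *
print(where(),r.state()['wrist_force'])"
```

```text
(array([-2.89406689, 31.75748532, 33.94756064]), array([-3.14045939,  0.00727979, -2.95163787])) [ 9.03379655  4.62423673 -7.48778352]
```

The resisting force is climbing at jig x ≈ -2.9, which is the limit. I'll open and lift straight up, then check.

{"api": "drive_tool", "payload": {
  "targets": [
    [0,0,0,0,0,0,0.4],
    [0,0,0,0,0,0,0.4],
    [0,0,0,0,0,0,0.4],
    [0,0,-10,0,0,0,0.4],
    [0,0,-40,0,0,0,0.4],
    [0,0,-45,0,0,0,0.4],
    [40,0,-30,0,0,0,0.4],
    [45,0,0,0,0,0,0.4]
  ]
}}

```text
time: 18.5
position: [0.4919, -0.0313, 0.1824]
tcp_rot: [-3.136, 0.011, -2.95]
wrist_force: [-0.2, -0.1, 0.0]
gripper_width: 0.0377
grasp_force: 0.0
```

{"api": "drive_tool", "payload": {
  "targets": [
    [-20,45,0,0,0,0,0.4],
    [-30,40,0,0,0,0,0.4],
    [-30,40,0,0,0,0,0.4],
    [-30,40,0,0,0,0,0.4],
    [0,45,0,0,0,0,0.4],
    [0,45,0,0,0,0,0.4],
    [0,0,0,0,0,0,0.4]
  ]
}}

```text
time: 19.2
position: [0.5462, 0.2462, 0.1765]
tcp_rot: [3.14, 0.0, -2.945]
wrist_force: [0.3, -0.2, -0.8]
gripper_width: 0.0373
grasp_force: 0.0
```

```bash
python3 -c "
from fit import *
print(where(),r.state()['wrist_force'])
save(cam('top'),'t10');save(cam('wrist'),'w10');save(cam('scene'),'s10')
a=cv2.resize(cv2.imread('pics/t10.png')[140:325,295:455],(400,462),interpolation=cv2.INTER_CUBIC)
b=cv2.resize(cv2.imread('pics/s10.png')[190:350,190:350],(400,462),interpolation=cv2.INTER_CUBIC)
cv2.imwrite('pics/c10.png',np.hstack([a,b]))
x=np.load('pics/t10.npz')['img'].astype(int);y=np.load('pics/top0.npz')['img'].astype(int)
print(np.abs(x-y).sum(2)[100:360,465:530].max(), np.abs(x-y).sum(2)[175:270,175:230].max())"
```

```text
(array([ 18.20965076, 292.16531363, 159.47985485]), array([ 3.13994296e+00,  3.38214412e-04, -2.94509424e+00])) [ 0.28970601 -0.23743825 -0.81286837]
434 605
```

View pics/c10.png

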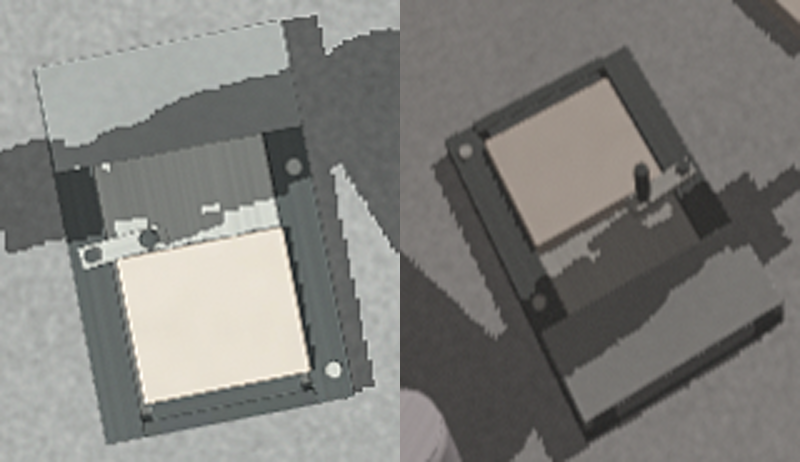

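Left half: the tile is fully home against the bar and stop, with the latch across behind it (pivot (92,256), pin (148,237)). Next I'll check the latch angle numerically.

```bash
python3 -c "
from fit import *
Q=np.array([(92,256),(148,235),(118,260),(282,227),(145,403),(308,373)])/2.5+[295,140]-.3
print(w2j(q,world('t10',Q,[.0265,.0605,.024,.024,.024,.024]))*1e3)"
```

```text
[[  -2.22797757   68.10665689   26.5       ]
 [   3.85446985   31.48773892   60.5       ]
 [  -7.94055531   52.05760135   24.        ]
 [  -7.08313977  -56.39899379   24.        ]
 [-102.08669138   52.40381163   24.        ]
 [-103.09785645  -54.93687359   24.        ]]
```

By image the pin is at jig x ≈ 3.9, which is slightly short of the limit if the pin should end at -2, though it could be an offset or a reading error. I'll check by pushing it gently from the +x side with shut fingers.

```bash
python3 -c "
from fit import *
print(shift(24,31,100))"
```

```text
[  -5.1906382  -255.57966985   59.44285331]
```

{"api": "drive_tool", "payload": {
  "targets": [
    [-1,-42.5,0,0,0,0,0],
    [-1,-42.5,0,0,0,0,0],
    [-1,-42.5,0,0,0,0,0],
    [-1,-42.5,0,0,0,0,0],
    [-1,-42.5,0,0,0,0,0],
    [-1,-42.5,0,0,0,0,0],
    [0,0,45,0,0,0,0],
    [0,0,0,0,0,0,0]
  ]
}}

```text
time: 20.15
position: [0.597, -0.0109, 0.1256]
tcp_rot: [3.138, -0.011, -2.957]
wrist_force: [-1.6, 0.2, -1.2]
gripper_width: 0.0005
grasp_force: 0.0
```

```bash
python3 -c "
from fit import *
print(where(),shift(24,31,35),r.state()['gripper_width'])"
```

```text
(array([ 19.30934711,  30.20584029, 108.56212903]), array([ 3.13799433, -0.01107757, -2.95696838])) [-5.31260531  0.61592178 73.5093286 ] 0.0005360097554106272
```

{"api": "drive_tool", "payload": {
  "targets": [
    [-4,0.5,0,0,0,0,0],
    [0,0,20,0,0,0,0],
    [0,0,20,0,0,0,0],
    [0,0,0,0,0,0,0],
    [0,0,0,0,0,0,0]
  ]
}}

```text
time: 20.65
position: [0.6065, -0.0062, 0.0924]
tcp_rot: [-3.141, 0.002, -2.95]
wrist_force: [0.7, -0.5, 0.4]
gripper_width: 0.0005
grasp_force: 0.0
```

```bash
python3 -c "
from fit import *
print(where(),shift(24,31,35),r.state()['wrist_force'])"
```

```text
(array([29.72612953, 32.94472998, 75.36797449]), array([-3.14095997e+00,  1.63365585e-03, -2.95034536e+00])) [ 5.76676268 -1.92267617 40.35980588] [ 0.65996164 -0.4740806   0.37560791]
```

{"api": "drive_tool", "payload": {
  "targets": [
    [0,-1.5,20,0,0,0,0],
    [0,0,15,0,0,0,0],
    [0,0,5,0,0,0,0],
    [0,0,0,0,0,0,0],
    [0,0,0,0,0,0,0]
  ]
}}

```text
time: 21.15
position: [0.6064, -0.0081, 0.0514]
tcp_rot: [-3.141, 0.001, -2.951]
wrist_force: [0.6, 0.0, 0.3]
gripper_width: 0.0006
grasp_force: 0.0
```

{"api": "drive_tool", "payload": {
  "targets": [
    [3,0,0,0,0,0,0],
    [3,0,0,0,0,0,0],
    [2,0,0,0,0,0,0],
    [1,0,0,0,0,0,0],
    [0,0,0,0,0,0,0]
  ]
}}

```text
time: 21.65
position: [0.597, -0.0099, 0.0509]
tcp_rot: [-3.142, 0.0, -2.952]
wrist_force: [0.3, -0.3, -0.9]
gripper_width: 0.0004
grasp_force: 0.0
```

```bash
python3 -c "
from fit import *
print(where(),r.state()['wrist_force'])"
```

```text
(array([19.69980337, 31.11214545, 33.92760992]), array([-3.14152837e+00,  2.46984286e-04, -2.95154262e+00])) [ 0.3482912  -0.28997783 -0.88515638]
```

No contact yet at tool x = 19.7. I'll approach in 1 mm steps.

{"api": "drive_tool", "payload": {
  "targets": [
    [1,0,0,0,0,0,0],
    [1,0,0,0,0,0,0],
    [0,0,0,0,0,0,0]
  ]
}}

```text
time: 21.95
position: [0.5964, -0.0101, 0.0511]
tcp_rot: [-3.141, 0.003, -2.952]
wrist_force: [3.6, 0.7, -2.3]
gripper_width: 0.0007
grasp_force: 2.1
```

{"api": "drive_tool", "payload": {
  "targets": [
    [1,0,0,0,0,0,0],
    [0,0,0,0,0,0,0]
  ]
}}

```text
time: 22.15
position: [0.5959, -0.0103, 0.0511]
tcp_rot: [-3.141, 0.004, -2.952]
wrist_force: [5.3, 1.5, -3.7]
gripper_width: 0.0006
grasp_force: 3.0
```

{"api": "drive_tool", "payload": {
  "targets": [
    [1,0,0,0,0,0,0],
    [1,0,0,0,0,0,0],
    [0,0,0,0,0,0,0]
  ]
}}

```text
time: 22.45
position: [0.5953, -0.0105, 0.0512]
tcp_rot: [-3.141, 0.007, -2.952]
wrist_force: [8.8, 1.6, -5.1]
gripper_width: 0.0005
grasp_force: 4.6
```

{"api": "drive_tool", "payload": {
  "targets": [
    [1,0,0,0,0,0,0],
    [0,0,0,0,0,0,0]
  ]
}}

```text
time: 22.65
position: [0.5951, -0.0106, 0.0513]
tcp_rot: [-3.141, 0.009, -2.952]
wrist_force: [10.6, 2.3, -6.9]
gripper_width: 0.0004
grasp_force: 5.5
```

There's firm resistance from the first contact at pin x ≈ 4-5, so the latch is on a hard stop. By the spec, "3 mm clear" with a 14 mm bar implies a bar offset about 5 mm from its pivot, and the pin would then end near x = 3. I'll back off and check the bar's orientation numerically.

{"api": "drive_tool", "payload": {
  "targets": [
    [-8,0,0,0,0,0,0],
    [-5,0,0,0,0,0,0],
    [0,0,-40,0,0,0,0],
    [0,0,-45,0,0,0,0],
    [-15,0,-45,0,0,0,0],
    [-15,0,-10,0,0,0,0],
    [0,0,0,0,0,0,0],
    [0,0,0,0,0,0,0]
  ]
}}

```text
time: 23.45
position: [0.632, -0.0028, 0.1894]
tcp_rot: [3.141, -0.003, -2.951]
wrist_force: [-0.5, 1.0, -0.1]
gripper_width: 0.0005
grasp_force: 0.0
```

```bash
python3 -c "
from fit import *
print(where())
save(cam('wrist'),'w11')
im=np.load('pics/w11.npz')['img']
def rect(z,xs,ys):
    X,Y=np.meshgrid(xs,ys,indexing='ij'); P=j2w(q,np.c_[X.ravel(),Y.ravel(),np.full(X.size,z*1e3)]/1e3)
    m=pix('w11',P).reshape(len(xs),len(ys),2).astype(np.float32)
    print(m[0,0],m[-1,-1])
    return cv2.remap(im,m[...,0],m[...,1],cv2.INTER_LINEAR).astype(int)
xs=np.arange(-16,18,1.);ys=np.arange(82,10,-4.)
A=rect(.0265,xs,ys)
print('y    ',ys.astype(int))
for i,x in enumerate(xs): print('%4d'%x,' '.join('%3d%s'%(a.mean(),'p' if a[0]-a[2]>12 else ' ') for a in A[i]))
"
```

```text
(array([ 55.32773261,  31.44272372, 172.39841903]), array([ 3.14089735, -0.00348787, -2.95122509]))
[378.74255 144.81325] [299.3164  183.50308]
y     [82 78 74 70 66 62 58 54 50 46 42 38 34 30 26 22 18 14]
 -16 106  105  105  107  104  106   83  198p 193p 193p 193p 194p 193p 193p 192p 194p 194p 194p
 -15 106  106  104  107  105  106   83  197p 192p 193p 193p 193p 194p 193p 193p 194p 194p 193p
 -14 105  105  105  107  105  106   85  197p 193p 193p 193p 194p 193p 193p 193p 194p 194p 194p
 -13 107  104  105  107  106  106   85  196p 192p 192p 193p 193p 192p 193p 193p 193p 194p 192p
 -12 106  105  105  107  106  107   84  196p 192p 192p 193p 193p 193p 193p 192p 194p 193p 193p
 -11 106  105  105  106  105  106   86  197p 192p 192p 193p 192p 194p 193p 194p 194p 193p 193p
 -10 106  104  104  106  105  107   86  197p 191p 192p 193p 193p 192p 193p 192p 193p 193p 192p
  -9 105  106  104  105  106  106   87  197p 191p 192p 193p 193p 192p 194p 192p 194p 194p 193p
  -8 104  110  114  106   97  106   87  196p 191p 191p 191p 191p 192p 192p 192p 194p 193p 193p
  -7 104  120  149  139  112  114   95 
[... 1634 characters left out ...]
  114  103   98  165  125  117  123 
  11 104  104  104  106  103  106   81  112  164  173  171  128  103  102  164  149  135  147 
  12 104  103  105  106  103  105   81  112  174  173  173  154  101  129  172  166  167  169 
  13 103  103  103  105  103  105   83  112  175  173  172  170  127  160  176  175  177  174 
  14 105  104  103  106  104  106   82  112  174  172  172  172  163  172  177  176  176  174 
  15 105  104  103  106  104  105   80  113  174  173  171  172  171  173  177  176  175  174 
  16 105  104  103  105  105  106   77  112  173  173  171  172  172  174  176  176  176  175 
  17 104  105  103  106  104  106   77  112  173  173  171  172  172  174  176  176  177  174
```

The bar edges look tilted about 0.1 rad from square. I need a cleaner measurement, so I'll move the camera closer over the latch and run a line-segment detector in jig coordinates.

```bash
cat > lsd.py <<'E'
from fit import *
import sys
f=sys.argv[1]; x0,x1,y0,y1=map(float,sys.argv[2:6])
g=cv2.cvtColor(np.load(f'pics/{f}.npz')['img'],cv2.COLOR_RGB2GRAY)
L=cv2.createLineSegmentDetector().detect(cv2.resize(g,None,fx=3,fy=3,interpolation=cv2.INTER_CUBIC))[0].reshape(-1,2,2)/3-.33
for l in L:
    w=w2j(q,world(f,l,.0265))[:,:2]*1e3; n=np.linalg.norm(w[1]-w[0]); m=w.mean(0)
    if n>7 and x0<m[0]<x1 and y0<m[1]<y1:
        d=w[1]-w[0]; print(np.round(w.ravel(),1),'len %.0f'%n,'ang %.3f'%(np.arctan(d[0]/-d[1]) if abs(d[1])>abs(d[0]) else 9), 'angx %.3f'%np.arctan(d[1]/d[0]))
E
python3 lsd.py w11 -12 14 5 85; echo w0; python3 lsd.py w0 -12 52 58 100; echo t10;python3 lsd.py t10 -14 14 5 85
python3 -c "
from fit import *
print(eyes.read_camera('wrist')['T_tool_cam'])"
```

```text
[ 8.5 50.   5.9 78.4] len 29 ang 0.094 angx -1.477
[-4.2 64.2 -5.2 71.7] len 8 ang 0.137 angx -1.434
[-7.7 77.3 -6.9 70.1] len 7 ang 0.116 angx -1.455
[-1.1 37.8  6.6 40.2] len 8 ang 9.000 angx 0.299
[-6.6 64.5 -5.6 56.8] len 8 ang 0.123 angx -1.448
[-3.7 17.3 -3.9 28.4] len 11 ang 0.021 angx -1.550
[ 4.8 79.  -7.5 77.4] len 12 ang 9.000 angx 0.134
[-5.2 56.6 -3.4 33.4] len 23 ang 0.078 angx -1.493
[-5.7 24.1 -6.3 54.4] len 30 ang 0.020 angx -1.551
[-2.   5.8 -2.  16.2] len 10 ang -0.007 angx 1.564
[10.5 13.5 10.5  1.2] len 12 ang -0.003 angx 1.568
[-2.6 28.7 -2.1 20.5] len 8 ang 0.064 angx -1.507
[-6.4 12.7 -6.3 23.7] len 11 ang -0.006 angx 1.565
w0
[31.2 73.9 31.3 84.2] len 10 ang -0.014 angx 1.557
[31.2 83.7 41.5 95.1] len 15 ang -0.730 angx 0.841
[49.5 84.1 39.  76.7] len 13 ang 9.000 angx 0.620
[-3.3 64.1 -5.5 72.2] len 8 ang 0.263 angx -1.308
[ 0.  64.1 30.9 72.7] len 32 ang 9.000 angx 0.274
[42.5 75.7 50.2 78.5] len 8 ang 9.000 angx 0.347
[-8.4 75.3 -5.6 63.2] len 12 ang 0.228 angx -1.343
[13.6 82.1 -8.1 76.5] len 22 ang 9.000 angx 0.250
[ 5.1 74.3  4.8 66.9] len 7 ang -0.039 angx 1.532
t10
[ 4.1 76.7 -8.6 75.6] len 13 ang 9.000 angx 0.089
[ 6.4 30.2 15.1 28.7] len 9 ang 9.000 angx -0.166
[-7.8 19.3 -7.8 44.5] len 25 ang -0.000 angx 1.571
[ 9.4 73.7  4.2 67.8] len 8 ang -0.722 angx 0.849
[11.2 35.9  7.2 29.9] len 7 ang -0.584 angx 0.987
[-5.1 46.1 -4.8 33.8] len 12 ang 0.019 angx -1.551
[ 9.7 60.2 11.7 68.8] len 9 ang -0.225 angx 1.345
[[-9.38558384e-05 -9.60008938e-01 -2.79969338e-01  8.22541467e-02]
 [ 9.99999989e-01 -1.21114193e-04  8.00618775e-05  1.45218543e-03]
 [-1.10768379e-04 -2.79969327e-01  9.60008939e-01 -1.62360027e-01]
 [ 0.00000000e+00  0.00000000e+00  0.00000000e+00  1.00000000e+00]]
```

The bar is tilted by about 0.1 rad, but it's unclear whether it touches the tile's corner. I'll lower the camera for a sharper measurement.

{"api": "drive_tool", "payload": {
  "targets": [
    [0,15,0,0,0,0,0],
    [0,0,40,0,0,0,0],
    [0,0,40,0,0,0,0],
    [0,0,30,0,0,0,0],
    [0,0,0,0,0,0,0],
    [0,0,0,0,0,0,0]
  ]
}}

```text
time: 24.15
position: [0.6294, 0.0127, 0.0799]
tcp_rot: [3.141, -0.003, -2.951]
wrist_force: [-0.5, -1.1, 0.7]
gripper_width: 0.0009
grasp_force: 0.0
```

```bash
python3 -c "
from fit import *
print(where())
save(cam('wrist'),'w12')
im=np.load('pics/w12.npz')['img']
xs=np.arange(-12,3,.5);ys=np.arange(76,12,-3.)
X,Y=np.meshgrid(xs,ys,indexing='ij'); P=j2w(q,np.c_[X.ravel(),Y.ravel(),np.full(X.size,26.5)]/1e3)
m=pix('w12',P).reshape(len(xs),len(ys),2).astype(np.float32);print(m[0,0],m[-1,-1])
A=cv2.remap(im,m[...,0],m[...,1],cv2.INTER_LINEAR).astype(int)
print('y    ',ys.astype(int))
for i,x in enumerate(xs): print('%5.1f'%x,' '.join('%3d%s'%(a.mean(),'p' if a[0]-a[2]>12 else ' ') for a in A[i]))
"; python3 lsd.py w12 -14 14 10 85
```

```text
(array([55.77627364, 47.12615927, 62.94256426]), array([ 3.14059539e+00, -2.54332014e-03, -2.95100109e+00]))
[369.30484 157.36024] [259.62723 182.83435]
y     [76 73 70 67 64 61 58 55 52 49 46 43 40 37 34 31 28 25 22 19 16 13]
-12.0 106  110  110  107  109  111   99  179p 198p 197p 197p 198p 199p 198p 200p 199p 199p 198p 198p 198p 198p 199p
-11.5 106  109  109  108  108  112  102  179p 198p 197p 197p 198p 198p 198p 199p 198p 198p 198p 199p 199p 199p 198p
-11.0 105  109  109  108  108  111  102  178p 196p 198p 197p 198p 198p 198p 199p 198p 198p 198p 198p 199p 198p 199p
-10.5 106  108  110  109  108  111   98  179p 197p 197p 198p 198p 198p 198p 199p 198p 199p 197p 199p 198p 198p 198p
-10.0 105  108  109  107  107  110   99  178p 197p 198p 198p 198p 199p 199p 199p 198p 198p 199p 199p 198p 197p 198p
 -9.5 106  110  109  107  109  110   98  179p 196p 198p 198p 198p 198p 198p 199p 198p 199p 199p 199p 198p 198p 198p
 -9.0 104  109  109  107  109  110   99  179p 197p 198p 198p 198p 197p 198p 198p 198p 199p 199p 199p 199p 198p 198p
 -8.5 105  108  105  103  106  110   98  179p 198p 197p 198p 
[... 2360 characters left out ...]
119  117  117 
  2.0 131  107  106  107  121  181  180  181  180  179  178  177  176   87   82   78   70  117  118  119  118  118 
  2.5 142  106  106  107  144  181  181  181  181  180  180  178  176   89   86   92   73  116  118  119  117  117 
[-7.8 77.  -2.1 20.8] len 56 ang 0.102 angx -1.469
[-4.  18.9 -4.1 30.2] len 11 ang 0.007 angx -1.564
[ 5.2 78.7 -7.3 77.5] len 13 ang 9.000 angx 0.098
[ 8.5 49.1  5.7 78.4] len 29 ang 0.096 angx -1.474
[-6.2 19.7 -6.1 54.6] len 35 ang -0.003 angx 1.568
[ 2.4 39.3 11.7 37.3] len 9 ang 9.000 angx -0.208
[-2.9  7.4 -2.9 15.8] len 8 ang -0.002 angx 1.569
[ 4.9 72.1  4.9 65. ] len 7 ang 0.004 angx -1.567
[10.2 19.6 10.2 12.3] len 7 ang -0.006 angx 1.565
```

Bar tilt is precisely 0.100 rad, and its tile-side edge is just about touching the tile's far-left corner. So the tile itself may be holding the latch off. I'll measure the near end in the clean image w9 to check that the tile and bar are really right back.

```bash
sed 's/\.0265/float(sys.argv[6])/' lsd.py > lsdz.py
for z in .020 .024; do echo z $z; python3 lsdz.py w9 -135 -90 -50 50 $z; done; echo t10; python3 lsdz.py t10 -135 -90 -60 60 .02
echo side; python3 lsdz.py w9 -110 -10 -90 90 .024; echo topfull; python3 lsdz.py t10 -120 0 -90 90 .024
```

```text
z .020
[-126.7  -19.9 -126.8   79.9] len 100 ang 0.001 angx -1.570
[-126.7  -59.1 -126.5  -29.2] len 30 ang -0.006 angx 1.565
[-126.4  -29.4 -125.9  -22.4] len 7 ang -0.082 angx 1.489
[-100.3   54.4 -100.   -54.4] len 109 ang 0.002 angx -1.568
[-125.   -22.2 -124.9   -7.4] len 15 ang -0.003 angx 1.568
[-125.1   10.5 -124.9   33.3] len 23 ang -0.009 angx 1.561
[-123.3   59.7 -123.2  -55.4] len 115 ang 0.001 angx -1.570
z .024
[-127.4  -19.5 -127.5   78.8] len 98 ang 0.001 angx -1.570
[-127.4  -58.2 -127.2  -28.7] len 29 ang -0.006 angx 1.565
[-101.4   53.7 -101.1  -53.6] len 107 ang 0.002 angx -1.568
[-125.7  -21.8 -125.7   -7.2] len 15 ang -0.003 angx 1.568
[-125.8   10.4 -125.6   32.9] len 22 ang -0.009 angx 1.561
[-124.    59.  -123.9  -54.6] len 114 ang 0.001 angx -1.570
t10
[-102.6  -14.1 -102.4  -53.5] len 39 ang 0.006 angx -1.564
[-101.9    3.8 -103.5   -3.5] len 8 ang -0.213 angx 1.358
[-102.8   37.2 -103.    13.2] len 24 ang -0.008 angx 1.563
[-124.5  -60.1 -124.6   59.5] len 120 ang 0.001 angx -1.570
[-88.4  51.4 -95.2  55. ] len 8 ang 9.000 angx -0.485
[-102.    12.1 -103.5
[... 2564 characters left out ...]
.1  -4.7 -47. ] len 15 ang -0.030 angx 1.540
[-123.3   82.7   14.3   82.8] len 138 ang 9.000 angx 0.001
[-4.9  4.7 -4.7 -2.4] len 7 ang 0.024 angx -1.547
[-5.1 46.  -4.8 33.7] len 12 ang 0.019 angx -1.551
[-58.5 -61.2 -73.2 -58.9] len 15 ang 9.000 angx -0.155
[ -4.3  -5.7  -5.2 -13.2] len 8 ang -0.112 angx 1.459
[ -86.9  -62.3 -101.5  -59.6] len 15 ang 9.000 angx -0.185
[-72.4 -61.9 -88.9 -58.7] len 17 ang 9.000 angx -0.191
[ -4.1 -15.5  -5.5 -22.7] len 7 ang -0.189 angx 1.381
[-18.5 -60.7 -31.3 -59.1] len 13 ang 9.000 angx -0.130
[-31.2 -61.8 -48.4 -58.6] len 18 ang 9.000 angx -0.182
[-46.3 -62.2 -57.6 -59.6] len 12 ang 9.000 angx -0.226
[ -8.4 -61.7 -16.3 -59.4] len 8 ang 9.000 angx -0.283
```

In the jig's own frame the tile's near edge is at -103.0 and the bar is flush with the stop, so the tile is home. The latch stopped firmly in the same place twice, at about 1.47 rad. Pushing harder would only load the plaster. I'll lift clear and hand in.

{"api": "drive_tool", "payload": {
  "targets": [
    [0,0,-40,0,0,0,0],
    [0,0,-45,0,0,0,0],
    [0,0,-30,0,0,0,0],
    [0,0,0,0,0,0,0],
    [0,0,0,0,0,0,0],
    [0,0,0,0,0,0,0]
  ]
}}

```text
time: 24.8
position: [0.6299, 0.012, 0.1951]
tcp_rot: [3.141, -0.001, -2.951]
wrist_force: [0.3, 0.7, -0.4]
gripper_width: 0.0009
grasp_force: 0.0
```

```bash
python3 -c "
from h import *
s=r.state();print(s['position'],s['wrist_force']);print(ticket.close_job())"
```

```text
[0.62985801 0.01204807 0.19514795] [ 0.29665845  0.72035934 -0.4205261 ]
the job is handed in; nothing more can be done
None
```

I handed the job in at 24.8 s with the tile fully home against the bar, but the latch stopped firmly at about 1.47 rad of the specified 1.57 (apparently just touching the tile's far-left corner), so I can't confirm it is fully across; the highest press reading on the tile was 17.5 N, each latch push reached about 10 N at the pin, and I saw no contact with the other things on the bench, though I didn't measure them afterwards.

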